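# Dim the microscope lamp by three clicks and take the picture

### The arm

A 6-joint arm with a two-finger parallel gripper is mounted at the origin on the work surface. World frame = base frame: x ahead of the robot, y to its left, z up, the work surface at z = 0. Lengths are in m, angles in degrees, forces in N, time in s.
With the tool pointing down it reaches from about 0.325 to 0.925 m from the base axis. Payload 3.1 kg.
Tool frame: the origin (TCP) lies midway between the tips of the shut fingers; the grasp point (between the pads) lies 19 mm behind it; z points along the fingers, y is the line along which they close (so a half turn about z gives the same grasp; the last joint's range is limited). The gripper opens to 85 mm and grips with 20 to 120 N. Pads are 22 mm wide; open, the fingers measure 114 mm over their backs; the gripper's body (76 mm by 85 mm) begins 54 mm behind the grasp point. The pads swing forward as they close: fully open they stand 13 mm farther back than shut.
Start: joints at [63.816, 12.427, 92.441, -0, 75.132, -6.429], TCP at [0.211, 0.588, 0.231] pointing down, gripper open.
Joint ranges: [-157.48, 157.48], [-44.54, 120.13], [17.64, 146.25], [-64.5, 244.5], [7.68, 150.69], [-147.95, 147.95]. Speed limits (degrees/s): [159.86, 159.86, 180, 180, 180, 180].

### API

Orientations are given as a 3x3 rotation matrix whose columns are the frame's x, y, z axes.
In Python, from plant import robot, claw, imaging, job, status gives the robot as it stands. Calls block until the motion is done:
- robot.move_to(position, orientation): joint-space move of the TCP to a pose.
- robot.line_to(position, vel=0.15, orientation=None, force_limit=None): straight line of the TCP; orientation=None keeps the orientation; vel is the mean speed in m/s. With force_limit (N) it stops when the force on the tool has changed by that much, and returns True; else False.
- robot.move_joints(angles): joint-space move.
- claw.set_gripper(opening): opening from 0.0 (shut) to 1.0 (fully open); the grip force is fixed at half the most; returns when the fingers have stopped.
- robot.wait(seconds).
- robot.solve_ik(position, orientation): joint angles nearest the present ones, or None.
- imaging.read_camera(name): name is "scene" or "top"; returns a dict with "image" (400x640x3 uint8, red, green, blue), "z_map" (400x640 float32, m along the optical axis (not along the pixel's ray), 0 where there is no reading), "mtx" (3x3 intrinsics, pixels), "R" (3x3) and "t" (3): a world point X has camera coordinates R X + t. Camera axes: x right, y down, z forward; pixel columns grow to the right and rows downward; lengths in m; the calibration is good to about 2 mm. A picture is of the moment at which its call begins.
A pose or a line that the arm cannot do raises robot.MotionError and nothing moves.
- job.sign_off(): hands the job in; it is judged then, once.
Readings, each from a call of its own:
- status.read_clock(): time.
- status.read_q(): joint angles.
- status.read_dq(): joint speeds.
- status.read_joint_torque(): joint torques, N m.
- status.read_ee_pos(): TCP position.
- status.read_ee_rot(): TCP orientation.
- status.read_ft_force(): force on the tool from outside, world axes, zero at the start.
- status.read_ft_torque(): the same for the moment, N m.
- status.read_opening(): opening from 0.0 (shut) to 1.0 (fully open).
- status.read_gripper_force(): force on a finger pad.
Only numpy, scipy, OpenCV 4.12 (cv2) and the standard library are available. Lean on these libraries where they do the work, as an engineer would, in place of code of your own. Each camera call takes 0.05 s, during which the arm holds its last target. There are 200 camera calls.

### The job

The live picture from the inverted microscope is three steps too bright: with a fingertip, gently push the orange-ended attenuator slide further into the lamp tube by three clicks from where it now stands, and leave it seated in that third click stop without running on past it. Then press the green capture key on the camera pad fully down with a fingertip and let it come up again. Push and press only: grip, lift and shift nothing, and leave the specimens and other things on the bench where they are.

Things in the scene. Friction and masses are not known exactly. Their poses are not given: they have to be found in the camera images.
- slide: The attenuator slide, pushed by its orange end plate: upright, 34 mm wide, 28 mm high, 10 mm thick. Origin at the centre of the face to push, 120 mm above the bench; +x (level) is the direction of pushing, y its width, z up. Its bar, 8 mm thick, enters the slide housing; the face starts 105 or 90 mm out from the housing (first or second stop). Free space beneath, but for low specimens.
- slide_home (a point): Where the centre of the slide's face stands in its first (outermost) stop, fixed to the microscope. Six click stops, 15 mm apart. A sprung ball holds the slide: about 6 N to leave a stop, fading to nothing half way (7.5 mm), where it snaps on by itself into the next stop, ahead of the finger. It stays where it is left.
- microscope: Cream and black inverted microscope, fixed. Origin on the bench under the middle of the slide housing (70 x 80 mm, top 158 mm high); +x is the pushing direction. Grey finned lamp house to y = 0.157, top 165 mm high. Stand, stage (y -0.115 to -0.305, |x| < 0.105, top 260 mm) and eyepieces (to y = -0.49, 370 mm high) lie to -y; a focus knob reaches x = -0.115 at y = -0.23.
- capture_key (a joint): Travel of the green capture key: 0 up, 0.006 m fully down. Sprung: 1.5 N to start, 5 N fully down; it rises by itself when let go.
- capture_key_top (a point): Centre of the top face of the green round capture key, 28 mm diameter, set in an aluminium ring near one corner of the camera pad. The top stands 9 mm above the pad (35 mm above the bench) and sinks 6 mm.
- camera_pad: Grey camera control pad, loose on rubber feet, 0.5 to 1 kg, 115 x 160 mm, 26 mm high, with a dark display, three small black keys, a black jog wheel (32 mm diameter, 12 mm high above the pad) and the green key. Origin at the centre of its underside; z up; the green key is at x = -0.025, y = -0.045, the jog wheel at x = 0.022, y = -0.050, in its frame.
- specimen_black: Bystander: mounted metal specimen, upright black resin cylinder, 32 mm diameter, 22 mm high; origin at the centre of its underside. Leave it alone.
- specimen_green: Bystander: mounted metal specimen, upright green resin cylinder, 32 mm diameter, 22 mm high; origin at the centre of its underside. Leave it alone.
- specimen_red: Bystander: mounted metal specimen, upright red resin cylinder, 32 mm diameter, 22 mm high; origin at the centre of its underside. Leave it alone.
- spray_bottle: Bystander: white bottle with blue label and cap, 60 mm diameter, 160 mm high; origin at the centre of its underside.
- screwdriver: Bystander: screwdriver lying on the bench along its own x axis, about 200 mm long, handle to -x.
- specimen_tray: Bystander: blue divided tray, 120 x 160 mm, 30 mm high; origin at the centre of its underside.
Things that resemble listed ones, but are neither listed nor needed, are in the scene too. Of the things that look like the camera_pad, the largest one is meant.

How it is judged:
By the outcome, as a careful person would: the job done as asked, in the order asked, and still so for the second after the job is handed in, with the robot touching nothing.
It also fails if it takes over 58 s, if anything falls off the work surface, if the arm or the gripper's body presses on something with over 40 N, if the wrist force passes 120 N, or if a joint passes its speed limit or range.

## Working session

There is one attempt and no reset: what is moved stays moved. The work goes in short steps, each a Python script; the robot and the scene stay as the last script left them, time stands still between calls to the robot, and variables do not carry over. Pictures are saved under pics/ and viewed, at most 10 in all, crops included, and the job is handed in when it is done.

```bash
mkdir -p pics; ls; cat > h.py <<'E'
import numpy as np, cv2
from plant import robot, claw, imaging, job, status
def cam(n):
    return imaging.read_camera(n)
def pts(c):
    v,u=np.mgrid[0:400,0:640]; z=c["z_map"]
    p=np.stack([u,v,np.ones_like(u)],-1)@np.linalg.inv(c["mtx"]).T*z[...,None]
    return (p-c["t"])@c["R"]   # world points per pixel
def save(c,n): cv2.imwrite(n,c["image"][...,::-1])
E
python3 - <<'E'
from h import *
for n in("scene","top"):
    c=cam(n); save(c,f"pics/{n}0.png"); np.savez(f"{n}0.npz",**c); print(n,-c["R"].T@c["t"],c["R"])
print(status.read_clock())
E
```

```text
pics
scene [ 1.09753535 -0.46776795  0.73484242] [[ 0.64614409  0.76320893  0.00315308]
 [ 0.51499465 -0.43294571 -0.7398233 ]
 [-0.56327464  0.47965627 -0.67279383]]
top [0.21263626 0.00499885 1.567753  ] [[-0.1039887  -0.99455522 -0.00680209]
 [-0.97021456  0.10294346 -0.21928602]
 [ 0.21879228 -0.01620378 -0.97563691]]
0.1
```

View pics/scene0.png

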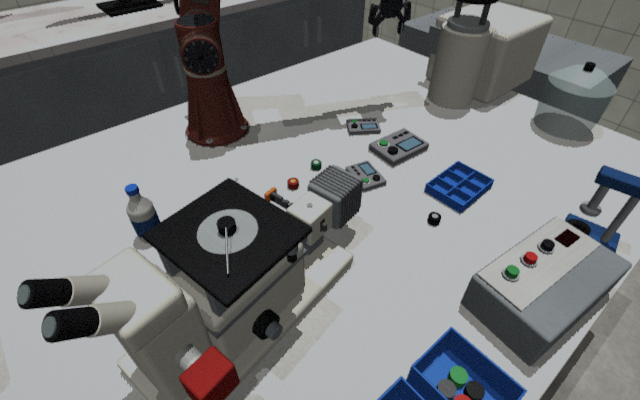

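View pics/top0.png

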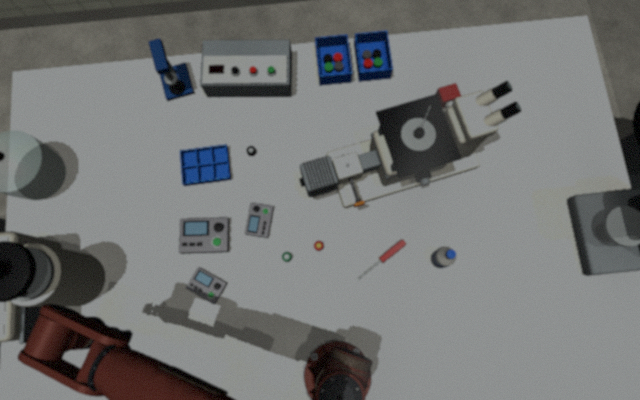

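The scene view shows the slide's orange end near (272,195), and the largest pad near (400,147). In the top view the orange end is at (360,203), and the largest pad is at (205,235) with its green key at (217,242). The specimens are at (287,257), (319,245) and (251,150).

```bash
python3 - <<'E'
from h import *
np.set_printoptions(precision=4,suppress=True)
for n in("scene","top"):
    c=dict(np.load(f"{n}0.npz")); P=pts(c); hsv=cv2.cvtColor(c["image"],cv2.COLOR_RGB2HSV)
    H,S,V=[hsv[...,i].astype(int) for i in range(3)]
    def blob(name,m,zlo,zhi,mn=6):
        m=(m&(P[...,2]>zlo)&(P[...,2]<zhi)&(c["z_map"]>0)).astype(np.uint8)
        k,l,s,ce=cv2.connectedComponentsWithStats(m)
        for i in range(1,k):
            if s[i,4]>=mn:
                q=P[l==i]; print(n,name,ce[i].round(1),s[i,4],np.median(q,0),"min",q.min(0),"max",q.max(0))
    blob("orange",(H>4)&(H<20)&(S>130)&(V>60),.08,.16,4)
    blob("green",(H>50)&(H<90)&(S>90),.005,.06,5)
    blob("red",((H<5)|(H>172))&(S>120),.005,.06,8)
    # housing top/lamp top planes
    for nm,lo,hi in(("htop",.150,.161),("lamp",.1615,.170),("pads",.02,.032)):
        m=((P[...,2]>lo)&(P[...,2]<hi)&(c["z_map"]>0)).astype(np.uint8)
        k,l,s,ce=cv2.connectedComponentsWithStats(m,connectivity=4)
        for i in range(1,k):
            if s[i,4]>=120:
                q=P[l==i]; r=cv2.minAreaRect(q[:,:2].astype(np.float32)*1000)
                print(n,nm,ce[i].round(),s[i,4],r,q[:,2].mean())
    im=c["image"]; 
    x,y,w=(335,160,70) if n=="top" else (235,160,130)
    h=int(w*.75)
    cv2.imwrite(f"pics/crop_{n}.png",cv2.resize(im[y:y+h,x:x+w,::-1],(800,600),interpolation=cv2.INTER_NEAREST))
E
```

```text
scene orange [269.3 193.6] 63 [ 0.5139 -0.1282  0.1313] min [ 0.5056 -0.1373  0.1152] max [ 0.5199 -0.1063  0.1363]
scene green [353.1 120.6] 11 [0.2882 0.3719 0.0229] min [0.2781 0.3678 0.0208] max [0.2946 0.3773 0.0255]
scene green [383.3 142.4] 39 [0.4568 0.3414 0.0342] min [0.4412 0.329  0.0253] max [0.4677 0.367  0.0371]
scene green [315.9 165.6] 59 [0.3932 0.1164 0.0183] min [0.3711 0.1067 0.0058] max [0.4013 0.1342 0.0239]
scene green [365.5 179.6] 22 [0.5392 0.1799 0.0234] min [0.5317 0.1698 0.0211] max [0.5468 0.1889 0.0252]
scene green [458.1 376.2] 297 [ 1.0353 -0.0855  0.0234] min [ 1.0191 -0.0984  0.0066] max [ 1.0498 -0.0668  0.0278]
scene red [239.3 115.7] 21 [0.035  0.0729 0.045 ] min [0.0301 0.0627 0.0233] max [0.039  0.085  0.0587]
scene red [192.  122.6] 22 [-0.0242 -0.0721  0.0452] min [-0.0308 -0.0807  0.0313] max [ 0.005  -0.0679  0.0592]
scene red [230.5 123. ] 12 [0.0695 0.0224 0.0506] min [0.0672 0.0074 0.0415] max [0.0727 0.0265 0.0588]
scene red [239.8 127.5] 35 [0.0815 0.0512 0.0149] min [0.0288 0.029  0.0061] max [0.0932 0.0726 0.053 ]
scene red [209.1 13
[... 6168 characters left out ...]
88671875, -7.584239959716797), (94.06339263916016, 99.64859008789062), 12.23873519897461) 0.16555603687995582
top pads [177.  88.] 210 ((1004.5922241210938, 459.2859802246094), (53.99155807495117, 78.40455627441406), 12.78205394744873) 0.025294100861095657
top pads [199. 164.] 141 ((728.9440307617188, 384.46856689453125), (78.8919448852539, 141.16183471679688), 22.41023063659668) 0.025560045267475365
top pads [203. 234.] 1402 ((480.0377197265625, 384.6093444824219), (161.0197296142578, 115.46755981445312), 85.83577728271484) 0.02636377203057753
top pads [393. 250.] 174 ((364.56329345703125, -220.70431518554688), (23.535837173461914, 98.15855407714844), 32.68477249145508) 0.025060452782002668
```

View pics/crop_top.png

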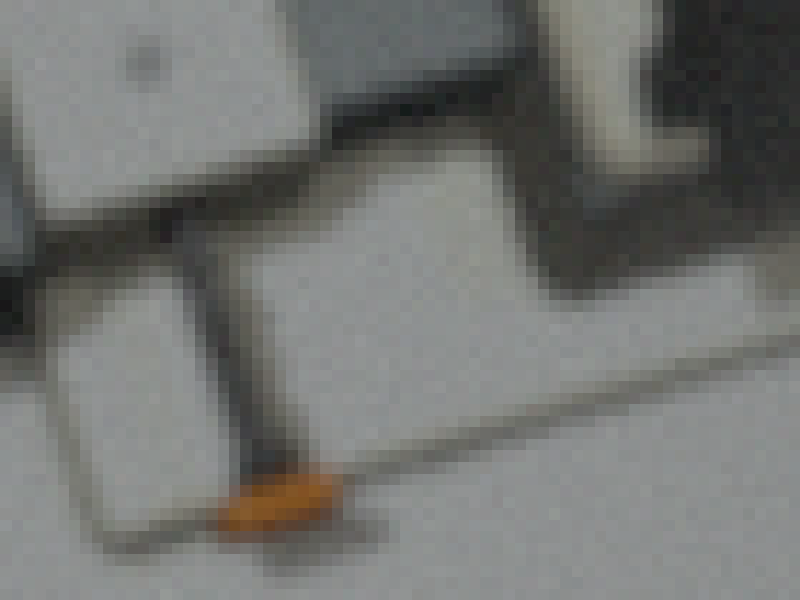

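View pics/crop_scene.png

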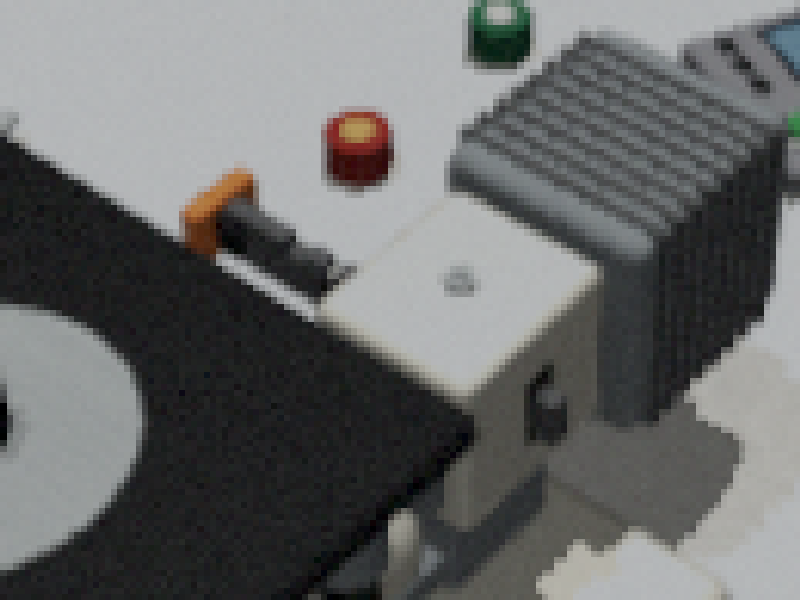

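The top crop shows the orange plate (pixels ≈354–364, 201–207) with its bar running up-left into the housing. The scene crop confirms this and shows free space in front of the face. The push yaw comes out at about 11.4°. The face is about 125 mm from the housing centre, which is the second stop.

```bash
cat >> h.py <<'E'
np.set_printoptions(precision=4,suppress=True)
a=np.radians(11.4); d=np.array([np.cos(a),np.sin(a),0]); face=np.array([.5035,-.1225,.112])
def down(x): x=np.asarray(x,float); z=np.array([0,0,-1.]); return np.column_stack([x,np.cross(z,x),z])
E
python3 - <<'E'
from h import *
claw.set_gripper(0.0)
p=face-d*.055; up=p.copy(); up[2]=.26
best=min(((np.abs(np.array(q)-status.read_q()).max(),s) for s in(1,-1) if (q:=robot.solve_ik(up,down(s*d))) is not None))
print(best); R=down(best[1]*d); np.save("R.npy",R)
robot.move_to(up,R); robot.line_to(p,.15)
print(status.read_clock(),status.read_ee_pos(),status.read_ft_force(),status.read_opening())
hit=robot.line_to(face+d*.004,.02,force_limit=2.0)
q=status.read_ee_pos(); np.save("contact.npy",q)
print(hit,q,"face from contact-11mm:",(face-q)@d,status.read_ft_force(),status.read_clock())
c=cam("scene"); cv2.imwrite("pics/contact.png",cv2.resize(c["image"][150:255,215:355,::-1],(800,600)))
E
```

```text
(np.float64(88.92481696749034), 1)
4.6833 [ 0.4505 -0.1337  0.113 ] [0.6834 0.1082 0.0773] -0.001851582190027873
True [ 0.4932 -0.1243  0.1114] face from contact-11mm: 0.01041928408446233 [-0.6173 -0.3767  0.5087] 6.7
```

View pics/contact.png

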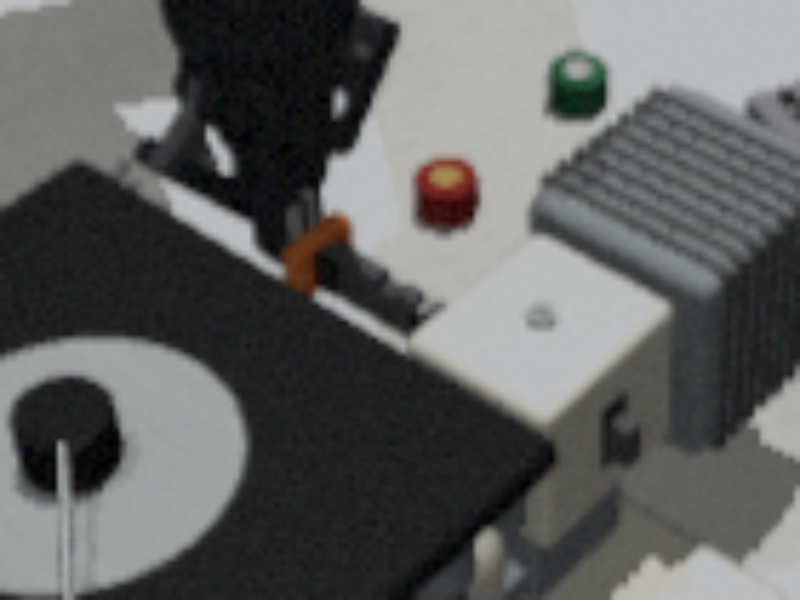

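The picture shows the shut fingertips centred on the orange plate near (318,255) and touching it; the slide has not moved. Contact is within 1 mm of the prediction.

```bash
python3 - <<'E'
from h import *
q=np.load("contact.npy")
robot.line_to(q+d*.041,.02)
print("adv",(status.read_ee_pos()-q)@d,status.read_ft_force()); robot.wait(.3)
print("adv",(status.read_ee_pos()-q)@d,status.read_ft_force())
robot.line_to(q-d*.05,.12)
for n in("scene","top"):
    c=cam(n); P=pts(c); H,S,V=cv2.split(cv2.cvtColor(c["image"],cv2.COLOR_RGB2HSV))
    m=(H>4)&(H<20)&(S>130)&(V>60)&(P[...,2]>.08)&(P[...,2]<.16)
    o=P[m]
    c0=dict(np.load(n+"0.npz")); P0=pts(c0); H,S,V=cv2.split(cv2.cvtColor(c0["image"],cv2.COLOR_RGB2HSV))
    o0=P0[(H>4)&(H<20)&(S>130)&(V>60)&(P0[...,2]>.08)&(P0[...,2]<.16)]
    if len(o): print(n,len(o),len(o0),"moved",(np.median(o,0)-np.median(o0,0))@d,(o.max(0)-o0.max(0))@d,(o.min(0)-o0.min(0))@d)
    if n=="scene": cv2.imwrite("pics/pushed.png",cv2.resize(c["image"][150:255,215:355,::-1],(800,600)))
print(status.read_clock())
E
```

```text
adv 0.04101593407746756 [-1.1323 -0.4534 -0.3845]
adv 0.040981112765924387 [0.5549 0.5217 0.4388]
scene 66 64 moved 0.045479564954957044 -0.17441603834334113 0.09717621593246863
top 11 32 moved 0.04559009973947086 0.04182404994249333 0.04604722248044887
10.2833
```

View pics/pushed.png

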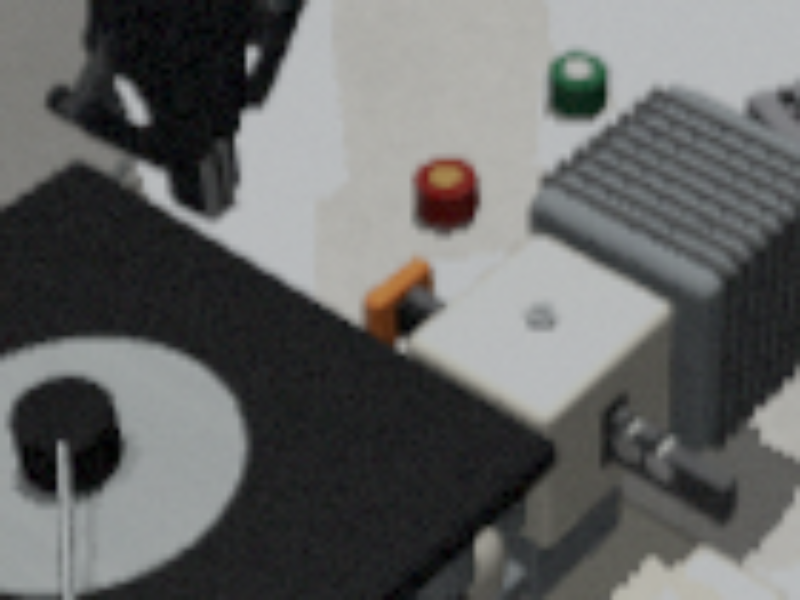

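The picture shows the orange plate at (400,300), close to the housing, with the finger clear of it. The slide moved 45 mm in both views, which is three clicks. Next is the key.

```bash
python3 - <<'E'
from h import *
p=status.read_ee_pos(); p[2]=.25; robot.line_to(p,.15)
k=np.array([.453,.3425,.035]); b=np.radians(-4.7)
xs=[np.array([np.cos(b+t),np.sin(b+t),0]) for t in(0,np.pi/2,np.pi,-np.pi/2)]
up=k+[0,0,.08]
R=down(min((x for x in xs[::2] if robot.solve_ik(up,down(x)) is not None),key=lambda x:np.abs(np.array(robot.solve_ik(up,down(x)))-status.read_q()).max()))
robot.move_to(k+[0,0,.15],R); robot.line_to(k+[0,0,.02],.12)
c=cam("scene"); cv2.imwrite("pics/key.png",cv2.resize(c["image"][95:185,335:455,::-1],(800,600)))
print(status.read_ee_pos(),status.read_ft_force(),status.read_clock())
E
```

```text
[0.4539 0.3431 0.0562] [-0.0294  0.4193 -0.1039] 14.3917
```

View pics/key.png

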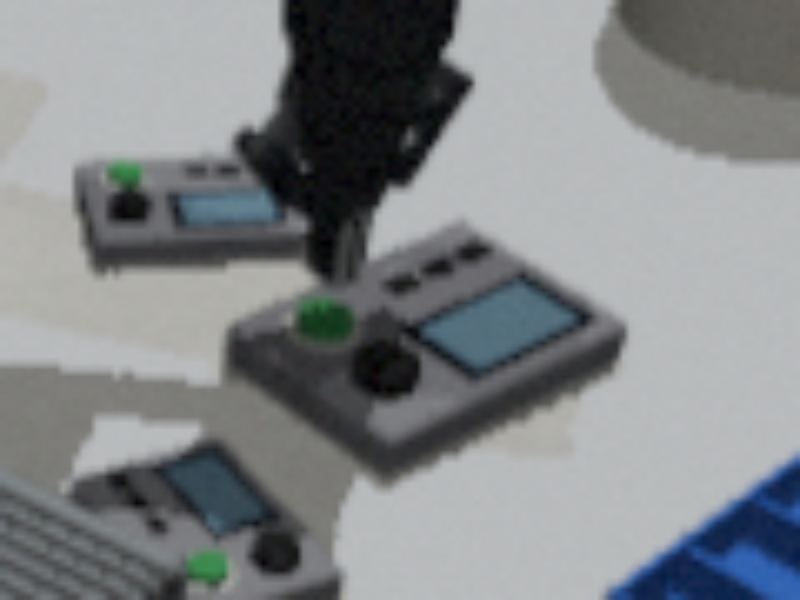

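The fingertips are at about (337,275) in the crop, just above the green key at (325,318), possibly a few mm off. I'll check numerically against a fresh ray cast.

```bash
python3 - <<'E'
from h import *
c=cam("scene"); t=status.read_ee_pos()
def proj(X): x=c["mtx"]@(c["R"]@X+c["t"]); return x[:2]/x[2]
def crop(u): return (u-[335,95])*6.667
print("tcp px crop",crop(proj(t)),"landed",crop(proj(np.r_[t[:2],.035])))
for n,c in(("scene",c),("top",dict(np.load("top0.npz"))),("scene",dict(np.load("scene0.npz")))):
    H,S,V=cv2.split(cv2.cvtColor(c["image"],cv2.COLOR_RGB2HSV))
    m=((H>50)&(H<90)&(S>90)).astype(np.uint8)
    w=np.zeros_like(m); u=proj(np.array([.453,.3425,.035])).round().astype(int); cv2.circle(w,tuple(map(int,u)),8,1,-1)
    M=cv2.moments(m*w,True); uv=np.array([M["m10"],M["m01"]])/M["m00"]
    r=c["R"].T@np.linalg.inv(c["mtx"])@[*uv,1]; C=-c["R"].T@c["t"]
    for h in(.035,.032): print(n,uv,M["m00"],C+r*(h-C[2])/r[2])
E
```

```text
tcp px crop [326.2123 275.5858] landed [321.0847 313.0639]
scene [383.2821 142.5641] 39.0 [0.4564 0.3408 0.035 ]
scene [383.2821 142.5641] 39.0 [0.4537 0.3443 0.032 ]
top [216.2564 241.2564] 39.0 [0.4509 0.3435 0.035 ]
top [216.2564 241.2564] 39.0 [0.4513 0.3441 0.032 ]
scene [383.2564 142.4359] 39.0 [0.4559 0.3413 0.035 ]
scene [383.2564 142.4359] 39.0 [0.4531 0.3448 0.032 ]
```

The estimates agree to about 3 mm, so I'll press.

```bash
python3 - <<'E'
from h import *
hit=robot.line_to([.453,.3425,.024],.02,force_limit=11)
print(hit,status.read_ee_pos(),status.read_ft_force()); robot.wait(.3)
print(status.read_ee_pos(),status.read_ft_force())
robot.line_to([.453,.3425,.15],.1); robot.wait(.3)
for n in("scene","top"):
    c=cam(n); P=pts(c); save(c,f"pics/{n}_end.png"); H,S,V=cv2.split(cv2.cvtColor(c["image"],cv2.COLOR_RGB2HSV))
    w=(abs(P[...,0]-.453)<.025)&(abs(P[...,1]-.3425)<.025)&(H>50)&(H<90)&(S>90)
    if w.any(): print(n,"key",np.median(P[w],0),np.percentile(P[w][:,2],90))
    o=P[(H>4)&(H<20)&(S>130)&(V>60)&(P[...,2]>.08)&(P[...,2]<.16)]; print(n,"slide",np.median(o,0))
print(status.read_clock())
E
```

```text
True [0.4529 0.3425 0.0291] [-1.6517 -0.2952  4.8978]
[0.4529 0.3425 0.0291] [-1.7336 -1.6     5.2379]
scene key [0.4616 0.3385 0.0357] 0.24263646672008166
scene slide [ 0.5588 -0.1196  0.1322]
top slide [ 0.5509 -0.1109  0.1314]
17.7167
```

```bash
python3 - <<'E'
from h import *
print(job.sign_off())
E
```

```text
the job is handed in; nothing more can be done
None
```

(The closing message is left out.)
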